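# Tamp the crushed stone level in the resistivity test box

## Task

Take the hand tamper and press the crushed stones in the grey test box down with it until every one is firmly bedded and the whole layer is level, working over the full length of the box and pushing only with the tamper's foot, never harder than about 3 kg (30 N) because the box cracks. Then stand the tamper upright on the black rubber mat and let go, and leave everything else on the bench where it is.

Things in the scene. Friction and masses are not known exactly. Their poses are not given: they have to be found in the camera images.
- cell: Fixed open grey box, 105 mm high, walls 7 mm; inside 96 mm along x, 156 along y; terminals on the y ends stick out 16 mm. Origin: centre of its underside, z up. Holds a layer of 15 stones, 3 across x by 5 along y. The proudest top is at least 11 mm below the rim. Pressed, all come firm at one level, 25 to 57 mm below the rim, different each filling and not measured: feel for it.
- tamper: Upright hand tamper: flat steel foot 52 mm along its x by 80 mm along its y, 12 mm thick; boss and ferrule to 30 mm; then an upright square wooden handle 26 x 26 mm (sides along its x and y) to 150 mm above the underside. Mass 0.3 to 0.55 kg. Origin: centre of the foot's underside; z up along the handle.
- mat: Thin black rubber mat fixed on the bench, 130 mm (its x) by 120 mm (its y), 4 mm thick. Origin: centre of its underside.
- stone1 (a joint): How far this stone has gone down from its proudest (m): 0 is proudest, 0.014 is firm in the bed. It is about 25 mm across; its centre is at x -29 mm, y -58 mm of the test box. It moves straight down only when pushed with about 2 N and stays where it is left; at 0.014 it comes up hard, giving under 1 mm more.
- stone2 (a joint): How far this stone has gone down from its proudest (m): 0 is proudest, 0.014 is firm in the bed. It is about 25 mm across; its centre is at x +0 mm, y -58 mm of the test box. It moves straight down only when pushed with about 2 N and stays where it is left; at 0.014 it comes up hard, giving under 1 mm more.
- stone3 (a joint): How far this stone has gone down from its proudest (m): 0 is proudest, 0.014 is firm in the bed. It is about 25 mm across; its centre is at x +29 mm, y -58 mm of the test box. It moves straight down only when pushed with about 2 N and stays where it is left; at 0.014 it comes up hard, giving under 1 mm more.
- stone4 (a joint): How far this stone has gone down from its proudest (m): 0 is proudest, 0.014 is firm in the bed. It is about 25 mm across; its centre is at x -29 mm, y -29 mm of the test box. It moves straight down only when pushed with about 2 N and stays where it is left; at 0.014 it comes up hard, giving under 1 mm more.
- stone5 (a joint): How far this stone has gone down from its proudest (m): 0 is proudest, 0.014 is firm in the bed. It is about 25 mm across; its centre is at x +0 mm, y -29 mm of the test box. It moves straight down only when pushed with about 2 N and stays where it is left; at 0.014 it comes up hard, giving under 1 mm more.
- stone6 (a joint): How far this stone has gone down from its proudest (m): 0 is proudest, 0.014 is firm in the bed. It is about 25 mm across; its centre is at x +29 mm, y -29 mm of the test box. It moves straight down only when pushed with about 2 N and stays where it is left; at 0.014 it comes up hard, giving under 1 mm more.
- stone7 (a joint): How far this stone has gone down from its proudest (m): 0 is proudest, 0.014 is firm in the bed. It is about 25 mm across; its centre is at x -29 mm, y +0 mm of the test box. It moves straight down only when pushed with about 2 N and stays where it is left; at 0.014 it comes up hard, giving under 1 mm more.
- stone8 (a joint): How far this stone has gone down from its proudest (m): 0 is proudest, 0.014 is firm in the bed. It is about 25 mm across; its centre is at x +0 mm, y +0 mm of the test box. It moves straight down only when pushed with about 2 N and stays where it is left; at 0.014 it comes up hard, giving under 1 mm more.
- stone9 (a joint): How far this stone has gone down from its proudest (m): 0 is proudest, 0.014 is firm in the bed. It is about 25 mm across; its centre is at x +29 mm, y +0 mm of the test box. It moves straight down only when pushed with about 2 N and stays where it is left; at 0.014 it comes up hard, giving under 1 mm more.
- stone10 (a joint): How far this stone has gone down from its proudest (m): 0 is proudest, 0.014 is firm in the bed. It is about 25 mm across; its centre is at x -29 mm, y +29 mm of the test box. It moves straight down only when pushed with about 2 N and stays where it is left; at 0.014 it comes up hard, giving under 1 mm more.
- stone11 (a joint): How far this stone has gone down from its proudest (m): 0 is proudest, 0.014 is firm in the bed. It is about 25 mm across; its centre is at x +0 mm, y +29 mm of the test box. It moves straight down only when pushed with about 2 N and stays where it is left; at 0.014 it comes up hard, giving under 1 mm more.
- stone12 (a joint): How far this stone has gone down from its proudest (m): 0 is proudest, 0.014 is firm in the bed. It is about 25 mm across; its centre is at x +29 mm, y +29 mm of the test box. It moves straight down only when pushed with about 2 N and stays where it is left; at 0.014 it comes up hard, giving under 1 mm more.
- stone13 (a joint): How far this stone has gone down from its proudest (m): 0 is proudest, 0.014 is firm in the bed. It is about 25 mm across; its centre is at x -29 mm, y +58 mm of the test box. It moves straight down only when pushed with about 2 N and stays where it is left; at 0.014 it comes up hard, giving under 1 mm more.
- stone14 (a joint): How far this stone has gone down from its proudest (m): 0 is proudest, 0.014 is firm in the bed. It is about 25 mm across; its centre is at x +0 mm, y +58 mm of the test box. It moves straight down only when pushed with about 2 N and stays where it is left; at 0.014 it comes up hard, giving under 1 mm more.
- stone15 (a joint): How far this stone has gone down from its proudest (m): 0 is proudest, 0.014 is firm in the bed. It is about 25 mm across; its centre is at x +29 mm, y +58 mm of the test box. It moves straight down only when pushed with about 2 N and stays where it is left; at 0.014 it comes up hard, giving under 1 mm more.
- meter: Bystander, hand-held meter, dark slab 150 x 76 x 32 mm; leave it alone. Origin: centre of the underside.
- spill1: Bystander, loose stone about 27 mm; leave it alone. Origin: centre of the underside.
- spill2: Bystander, loose stone about 25 mm; leave it alone. Origin: centre of the underside.
- brush: Bystander, bench brush lying on the bench; leave it alone. Origin on its underside.
- jar: Bystander, small lidded jar, 60 mm across, 85 mm tall; leave it alone. Origin: centre of the underside.
- cup: Bystander, plain cup, 72 mm across, 85 mm tall; leave it alone. Origin: centre of the underside.
Mind the look-alikes: they are no part of the job. What is shaped like the tamper but blue, pink or red is not meant.

How it is judged:
On the way, in this order (a step that is already met when the one before it is completed fails the run):
1. the tamper's foot presses on the stones (contact force between tamper and cell above 3 N and z of tamper in the frame of cell below 0.101 m), for 0.1 s.
2. every stone is down level (value of joint each of stone1, stone2, stone3, stone4, stone5, stone6, stone7, stone8, stone9, stone10, stone11, stone12, stone13, stone14, stone15 above 0.0118 m), for 0.2 s.
At the end, for the whole second after the job is handed in: All 15 stones are within about 2 mm of firm (joint above 0.0118), and the tamper stands upright (within 0.06 rad) and still on the mat, its foot's centre within 35 mm of the mat's centre, released (all of step 2 and horizontal distance between tamper and mat below 0.035 m and angle between tamper's own z axis and vertical below 0.06 rad and height (world z) of tamper below 0.008 m and linear speed of tamper below 0.02 m/s and contact force between the fingers and tamper below 0.1 N); the robot touches nothing.
It fails at once if the tamper pushed the box or stones with more than 50 N (knocks included) (contact force between tamper and cell above 50 N).
It fails at once if the gripper itself pushed on the box or its stones (contact force between the fingers and cell above 2 N).
It fails at once if a bystander was disturbed (moved more than 20 mm) (distance of any of meter, spill1, spill2, brush, jar, cup from where it was at the start of the episode above 0.02 m).
It also fails if it takes over 72 s, if anything falls off the work surface, if the arm or the gripper's body presses on something with over 40 N, if the wrist force passes 120 N, or if a joint passes its speed limit or range.

## Robot

A 6-joint arm with a two-finger parallel gripper is mounted at the origin on the work surface. World frame = base frame: x ahead of the robot, y to its left, z up, the work surface at z = 0. Lengths are in m, angles in rad, forces in N, time in s.
With the tool pointing down it reaches from about 0.35 to 0.975 m from the base axis. Payload 4.9 kg.
Tool frame: the origin (TCP) lies at the very end of the fingers, on their centre line; the grasp point (between the pads) lies 19 mm behind it; x points along the fingers, y is the direction in which the jaws open and shut, and the axes are right-handed (so a half turn about x gives the same grasp; the last joint's range is limited). The gripper opens to 85 mm and grips with 20 to 120 N. Pads are 22 mm wide; open, the fingers measure 114 mm over their backs; the gripper's body (76 mm by 85 mm) begins 54 mm behind the grasp point. The pads swing forward as they close: fully open they stand 13 mm farther back than shut.
Start: joints at [-1.281, 0.053, 1.613, -0, 1.476, -0.119], TCP at [0.248, -0.573, 0.231] pointing down, gripper open.
Joint ranges: [-3.01, 3.01], [-1.01, 2.22], [0.06, 2.58], [-1.02, 4.17], [0.09, 2.62], [-3.14, 3.14]. Speed limits (rad/s): [2.57, 2.57, 3.14, 3.14, 3.14, 3.14].

## Interface

Orientations are given as a rotation vector (axis times angle).
In Python, from station import ctrl, get_image, calibration, finish_job, search_frame, cut_out, mark_of gives the robot as it stands. The module is installed in compiled form; this text tells all that it offers.
- The arm moves only by the tool arm_command, never from a script. Its argument "plan" is a list that holds one entry, the list of rows, each a list of 7 numbers: the shift along the tool's x, y, z in m, then the turn, a rotation vector about the tool's x, y, z in degrees, then the finger opening in m, from 0 to 0.0854. A call has 1 to 20 rows; each row shifts and turns the pose as measured when the row begins, along the tool's axes as they then stand; what a row does not reach is not made up. A row lasts 1/12 s, in which the tool goes at most 41.7 mm and 7.16 degrees, less where a joint would pass 70% of its speed; a pose out of reach is approached as far as the arm can. A call with a gripper value outside its range is refused whole. The fingers move at their own pace and stop on an object; "squeeze" is the grip in N (left out, the last holds). Time passes only in rows, so rows that do not move let the fingers close. It gives the time, the measured TCP pose, the force and the opening at its end, in the units of the state.
- ctrl.get_obs(): the state, without advancing time (a new reading comes with each control period).
- get_image(name): name is "scene" or "top" or "wrist"; returns the picture (480x640x3 uint8, red, green, blue); there is no depth.
- calibration(name): a dict with "fx", "fy", "cx", "cy" (pixels), "cam_to_world" (4x4, takes a point from camera to world coordinates); the wrist camera has in their place "hand_eye" (4x4, takes a point from camera to tool coordinates, whose origin is the TCP and whose axes are the tool frame's). Camera axes: x right, y down, z forward; pixel columns grow to the right and rows downward; lengths in m; the calibration is good to about 2 mm. A picture is of the moment at which its call begins: read the wrist's pose just before it. calibration takes no time and is no camera call.
- finish_job(): hands the job in, once; it reports no verdict.
Trained networks look in the newest picture that a camera, given by its name, has taken for a name from the list of things; names that differ only in an ending like _2 or _b are one class to them, and where a whole thing is asked for, a point or a joint stands for the part that bears it (a point fixed in the world has none). Each returns a list of dicts, best first, with "conf" (0 to 1); they miss things now and then, are a little off and sometimes report something else, mostly with a low value. They report only what shows in the picture. A call takes as long as a camera call. They do not tell look-alikes from the thing itself.
- search_frame(camera, thing): "at" ([x, y, z] in m, in the coordinates of the camera as it stood for that picture, good to about 4 mm: the middle of the surface that is visible of it).
- cut_out(camera, thing): "mask" (480x640 bool, what is visible of it).
- mark_of(camera, thing): "at" ([x, y, z] in m, in the coordinates of the camera as it stood for that picture, good to about 4 mm: a listed point, or the origin of a listed thing).
The state is a dict: "t": time; "q": joint angles; "dq": joint speeds; "effort": joint torques, N m; "tool_pos": TCP position; "tool_rot": TCP orientation; "contact_force": force on the tool from outside, world axes, zero at the start; "wrist_torque": the same for the moment, N m; "opening": finger opening in m.
Only numpy, scipy, OpenCV 4.12 (cv2) and the standard library are available. Lean on these libraries where they do the work, as an engineer would, in place of code of your own. Each camera call takes 0.05 s, during which the arm holds its last target. There are 200 camera calls.

## Working session

There is one attempt and no reset: what is moved stays moved. The work goes in short steps, Python scripts to look and compute and a tool call to move; the robot and the scene stay as the last step left them, time stands still between calls to the robot, and variables do not carry over. Pictures are saved under pics/ and viewed, about 8 in all and at most 12, crops included, and the job is handed in when it is done.

Besides the shell and the picture viewer there is one more tool, called by a JSON object that holds its "fn" and its "kwargs", one argument or row to a line. arm_command: Moves the arm, as the interface text tells. Its arguments: {"type":"object","properties":{"plan":{"type":"array","items":{"type":"array","items":{"type":"array","items":{"type":"number"}}}},"squeeze":{"type":"number"}},"required":["plan"]}

```bash
mkdir -p pics; cat > h.py <<'E'
import numpy as np, cv2
from station import *
from scipy.spatial.transform import Rotation as R
def c2w(cam):
    c=calibration(cam)
    if "cam_to_world" in c: return c,np.array(c["cam_to_world"])
    o=ctrl.get_obs(); T=np.eye(4); T[:3,:3]=R.from_rotvec(o["tool_rot"]).as_matrix(); T[:3,3]=o["tool_pos"]
    return c,T@np.array(c["hand_eye"])
def tow(cam,p): c,T=c2w(cam); return (T@np.r_[p,1])[:3]
def px2w(cam,u,v,z):
    c,T=c2w(cam); d=T[:3,:3]@np.array([(u-c["cx"])/c["fx"],(v-c["cy"])/c["fy"],1]); o=T[:3,3]
    return o+d*(z-o[2])/d[2]
def w2px(cam,p):
    c,T=c2w(cam); q=np.linalg.inv(T)@np.r_[p,1]; return np.array([c["fx"]*q[0]/q[2]+c["cx"],c["fy"]*q[1]/q[2]+c["cy"]])
def save(cam,name): 
    im=get_image(cam); cv2.imwrite(f"pics/{name}.png",im[:,:,::-1]); return im
def st():
    o=ctrl.get_obs()
    for k in ("t","q","tool_pos","tool_rot","contact_force","wrist_torque","opening"): print(k,np.round(o[k],4))
E
python3 - <<'E'
from h import *
st(); print(R.from_rotvec(ctrl.get_obs()["tool_rot"]).as_matrix().round(3))
a=save("top","top0"); 
for n in ["tamper","cell","mat","meter","jar","cup","brush","spill1"]:
    for d in mark_of("top",n)[:4]: print(n,round(d["conf"],2),tow("top",d["at"]).round(4))
b=save("scene","scene0")
for n in ["tamper","cell","mat"]:
    for d in mark_of("scene",n)[:4]: print("s",n,round(d["conf"],2),tow("scene",d["at"]).round(4))
print({k:np.round(v,3) for k,v in calibration("top").items()})
E
```

```text
t 0.0
q [-1.281   0.0534  1.6143  0.      1.476  -0.119 ]
tool_pos [ 0.2483 -0.5729  0.23  ]
tool_rot [ 1.9971  0.4162 -1.9975]
contact_force [-0.2113 -0.233   0.594 ]
wrist_torque [-0.0044 -0.0494 -0.0334]
opening 0.0855
[[-0.001  0.398 -0.918]
 [ 0.002 -0.918 -0.398]
 [-1.    -0.002 -0.   ]]
tamper 0.89 [ 0.4103 -0.4189 -0.0022]
tamper 0.74 [ 0.4731 -0.2957 -0.0007]
tamper 0.65 [ 0.5873 -0.3641 -0.0009]
tamper 0.61 [ 0.3564 -0.2847  0.0016]
cell 0.7 [ 0.5546  0.0036 -0.0032]
meter 0.72 [ 0.7334 -0.1578  0.0013]
jar 0.95 [ 0.7035 -0.3659 -0.0042]
cup 0.68 [0.68   0.3962 0.0039]
brush 0.96 [ 7.400e-01  2.673e-01 -4.000e-04]
spill1 0.48 [7.286e-01 7.420e-02 3.000e-04]
spill1 0.39 [ 0.3442 -0.1383 -0.0042]
s tamper 0.92 [ 0.4116 -0.4193  0.0007]
s tamper 0.89 [ 0.3531 -0.2763  0.0026]
s tamper 0.88 [ 0.5829 -0.3651 -0.0026]
s tamper 0.72 [ 0.4798 -0.2914 -0.0022]
s cell 0.73 [ 0.464   0.2999 -0.0025]
s cell 0.6 [ 0.5553  0.002  -0.0008]
s mat 0.63 [ 0.4613  0.3005 -0.0026]
{'fx': np.float64(547.967), 'fy': np.float64(547.967), 'cx': np.float64(323.665), 'cy': np.float64(231.692), 'cam_to_world': array([[ 0.017, -0.991,  0.131,  0.399],
       [-1.   , -0.02 , -0.018,  0.003],
       [ 0.021, -0.13 , -0.991,  1.303],
       [ 0.   ,  0.   ,  0.   ,  1.   ]])}
```

View pics/top0.png

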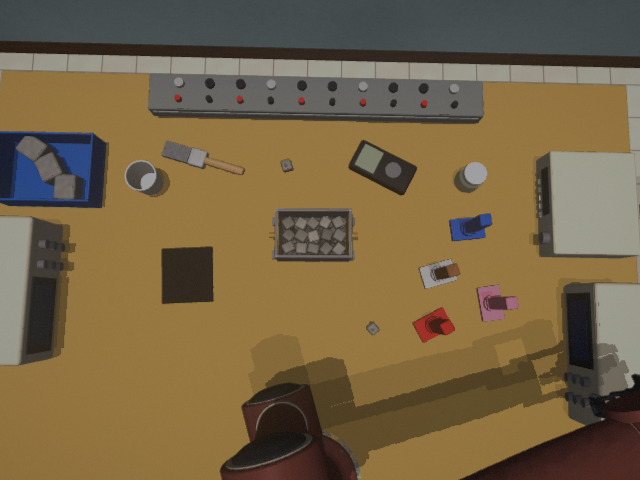

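View pics/scene0.png

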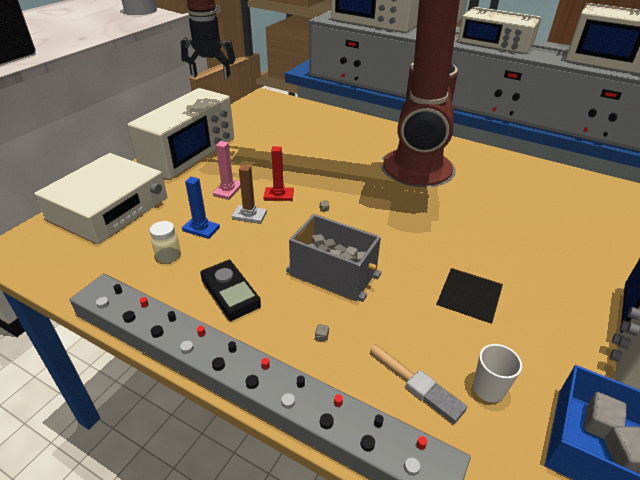

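```bash
python3 - <<'E'
from h import *
im=cv2.imread("pics/top0.png"); hsv=cv2.cvtColor(im,cv2.COLOR_BGR2HSV)
def rect(mask,x0,y0,x1,y1,z,name):
    m=np.zeros(mask.shape,np.uint8); m[y0:y1,x0:x1]=mask[y0:y1,x0:x1]
    c=max(cv2.findContours(m,0,1)[0],key=cv2.contourArea)[:,0]
    P=np.array([px2w("top",u,v,z)[:2] for u,v in c])*1000
    r=cv2.minAreaRect(P.astype(np.float32)); print(name,np.round(r[0],1),np.round(r[1],1),round(r[2],1),cv2.boxPoints(r).round(0).tolist())
rect((hsv[...,1]<60)&(hsv[...,2]>100),410,255,465,292,.012,"foot")
rect((hsv[...,2]<50),150,235,225,310,.004,"mat")
rect((hsv[...,1]<70),262,200,365,268,.105,"cell")
T=im[240:340,400:530]; C=im[195:275,260:375]
out=np.vstack([cv2.resize(T,(640,300),interpolation=2)if 0 else cv2.resize(T,None,fx=3,fy=3),cv2.resize(C,(390,271))])
cv2.imwrite("pics/c1.png",out)
E
```

```text
foot [ 474.8 -292.1] [51.2 78.7] 16.8 [[439.0, -262.0], [462.0, -337.0], [511.0, -322.0], [488.0, -247.0]]
mat [461.2 297.6] [125.7 114.6] 3.2 [[395.0, 351.0], [402.0, 237.0], [527.0, 244.0], [521.0, 358.0]]
cell [551.3   4. ] [115.3 179.7] 1.1 [[492.0, 93.0], [495.0, -87.0], [611.0, -85.0], [607.0, 95.0]]
```

View pics/c1.png

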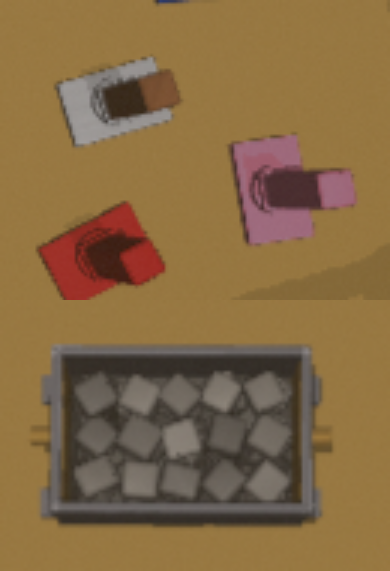

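```bash
cat >> h.py <<'E'
def delta(target,yaw=None):
    "tool-frame shift (mm) to world target; turn about tool x (deg) to jaw yaw (deg, mod 180)"
    o=ctrl.get_obs(); M=R.from_rotvec(o["tool_rot"]).as_matrix()
    print("shift mm",(M.T@(np.array(target)-o["tool_pos"])*1000).round(1), "tilt deg",np.degrees(M[2,1:]).round(2))
    if yaw is not None:
        a=np.degrees(np.arctan2(M[1,1],M[0,1])); d=(a-yaw+90)%180-90; print("yaw now",a.round(2),"turn x",d.round(2))
        M2=M@R.from_rotvec([np.radians(d),0,0]).as_matrix(); print("shift after turn",(M2.T@(np.array(target)-o["tool_pos"])*1000).round(1))
E
python3 - <<'E'
from h import *
print(np.array(calibration("wrist")["hand_eye"]).round(3)); 
delta([.475,-.292,.30],107)
E
```

```text
[[ 0.    -0.274  0.962 -0.144]
 [ 1.     0.001  0.    -0.   ]
 [-0.001  0.962  0.274 -0.071]
 [ 0.     0.     0.     1.   ]]
shift mm [ -68.7 -168.3 -319.8] tilt deg [0. 0.]
yaw now -66.58 turn x 6.42
shift after turn [ -68.7 -203.  -299. ]
```

{"fn": "arm_command", "kwargs": {
  "plan": [
    [[-0.035,0,0,6.4,0,0,0.07],[-0.034,-0.01,-0.015,0,0,0,0.07],[0,-0.02,-0.03,0,0,0,0.07],[0,-0.02,-0.03,0,0,0,0.07],[0,-0.02,-0.03,0,0,0,0.07],[0,-0.02,-0.03,0,0,0,0.07],[0,-0.02,-0.03,0,0,0,0.07],[0,-0.02,-0.03,0,0,0,0.07],[0,-0.02,-0.03,0,0,0,0.07],[0,-0.02,-0.03,0,0,0,0.07],[0,-0.01,-0.015,0,0,0,0.07],[0,0,0,0,0,0,0.07]]
  ]
}}

```text
t: 1.65
tool_pos: [0.4633, -0.3141, 0.3052]
tool_rot: [2.073, 0.295, -2.063]
contact_force: [-0.8, -0.0, -0.4]
opening: 0.0701
```

```bash
python3 - <<'E'
from h import *
st(); delta([.475,-.292,.30],107)
im=save("wrist","w0")
for n in ["tamper"]:
    for d in mark_of("wrist",n)[:4]: print(n,round(d["conf"],2),tow("wrist",d["at"]).round(4))
print(w2px("wrist",[.475,-.292,.15]),w2px("wrist",[.475,-.292,.012]))
E
```

```text
t 1.65
q [-0.73   -0.1391  1.6771  0.0025  1.5996  0.5562]
tool_pos [ 0.4633 -0.3141  0.3052]
tool_rot [ 2.0729  0.2948 -2.0634]
contact_force [-0.8229 -0.0382 -0.4208]
wrist_torque [ 0.0524 -0.0169  0.009 ]
opening 0.0701
shift mm [  5.2 -18.  -17.4] tilt deg [ 0.12 -0.25]
yaw now -73.69 turn x -0.69
shift after turn [  5.2 -17.8 -17.6]
tamper 0.94 [ 0.3557 -0.283  -0.0037]
tamper 0.92 [ 0.5853 -0.3696  0.0046]
tamper 0.88 [ 0.4777 -0.2938  0.003 ]
tamper 0.84 [ 4.086e-01 -4.171e-01 -3.000e-04]
[298.47359945 199.47949733] [305.6225337  179.42864955]
```

View pics/w0.png

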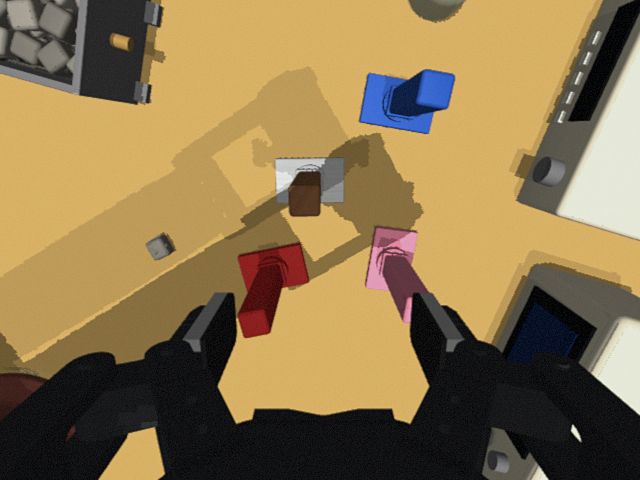

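```bash
python3 - <<'E'
from h import *
a=px2w("wrist",309,180.5,.012);b=px2w("wrist",305,203,.15); print(a,b)
im=cv2.imread("pics/w0.png"); cv2.imwrite("pics/c2.png",cv2.resize(im[145:230,260:360],None,fx=6,fy=6,interpolation=cv2.INTER_CUBIC))
delta([*b[:2],.165])
delta([*b[:2],.101])
E
```

```text
[ 0.47490081 -0.29612534  0.012     ] [ 0.47369085 -0.29785378  0.15      ]
shift mm [140.1 -14.9 -16.2] tilt deg [ 0.16 -0.17]
shift mm [204.1 -15.1 -16. ] tilt deg [ 0.16 -0.17]
```

View pics/c2.png

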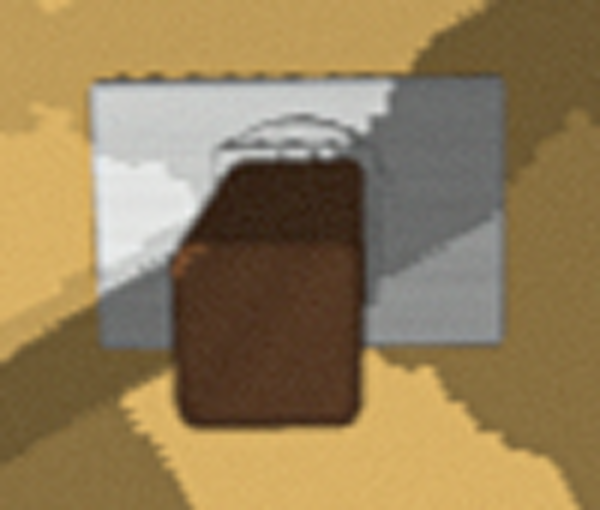

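{"fn": "arm_command", "kwargs": {
  "plan": [
    [[0,-0.0075,-0.009,0,0,0,0.07],[0,-0.0075,-0.009,0,0.2,0.2,0.07],[0.035,0,0,0,0,0,0.07],[0.035,0,0,0,0,0,0.07],[0.035,0,0,0,0,0,0.07],[0,0,0,0,0,0,0.07]]
  ]
}}

```text
t: 2.25
tool_pos: [0.4772, -0.3004, 0.2014]
tool_rot: [2.084, 0.271, -2.054]
contact_force: [-0.7, 1.0, -1.3]
opening: 0.0699
```

```bash
python3 - <<'E'
from h import *
delta([.475,-.2965,.101],106.3)
im=save("wrist","w1"); cv2.imwrite("pics/w1.png",cv2.resize(im[100:480,100:540,::-1],None,fx=1,fy=1))
print(w2px("wrist",[.475,-.2965,.15])-[100,100])
E
```

```text
shift mm [100.3  -5.9   2.3] tilt deg [ 0.87 -0.71]
yaw now -74.33 turn x -0.63
shift after turn [100.3  -5.9   2.2]
[211.28673594 168.0305045 ]
```

View pics/w1.png

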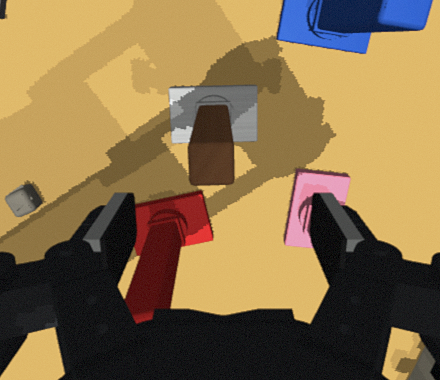

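{"fn": "arm_command", "kwargs": {
  "plan": [
    [[0,-0.006,0,-0.6,-0.7,-0.9,0.07],[0.03,0,0,0,0,0,0.07],[0.03,0,0,0,0,0,0.07],[0.03,0,0,0,0,0,0.07],[0.008,0,0,0,0,0,0.07],[0,0,0,0,0,0,0.07]]
  ]
}}

```text
t: 2.8
tool_pos: [0.4857, -0.3026, 0.1239]
tool_rot: [2.081, 0.273, -2.041]
contact_force: [-0.5, 0.6, 0.0]
opening: 0.0704
```

```bash
python3 - <<'E'
from h import *
delta([.475,-.2965,.101],106.3)
im=save("wrist","w2"); cv2.imwrite("pics/w2.png",im[100:480,100:540,::-1])
E
```

```text
shift mm [22.5 -9.4  8.9] tilt deg [ 1.29 -0.93]
yaw now -73.77 turn x -0.07
shift after turn [22.5 -9.4  8.9]
```

View pics/w2.png

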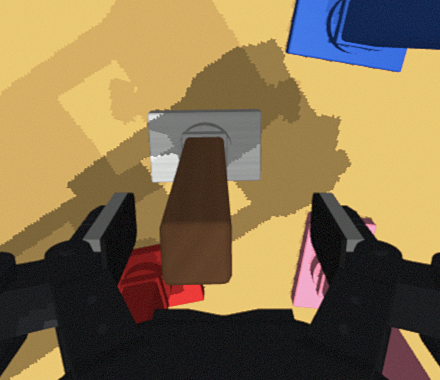

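{"fn": "arm_command", "kwargs": {
  "plan": [
    [[0,-0.009,0.007,0,-0.9,-1.3,0.07],[0,0,0,0,0,0,0.07],[0,0,0,0,0,0,0.07]]
  ]
}}

```text
t: 3.1
tool_pos: [0.4802, -0.2988, 0.1329]
tool_rot: [2.074, 0.287, -2.057]
contact_force: [0.4, -0.7, -0.4]
opening: 0.07
```

```bash
python3 - <<'E'
from h import *
delta([.475,-.2965,.101],106.3);st()
E
```

```text
shift mm [31.9 -4.   4.5] tilt deg [ 0.52 -0.4 ]
yaw now -73.75 turn x -0.05
shift after turn [31.9 -4.   4.5]
t 3.1
q [-6.8860e-01 -1.4400e-02  1.8499e+00  6.0000e-04  1.2947e+00  5.9840e-01]
tool_pos [ 0.4802 -0.2988  0.1329]
tool_rot [ 2.0744  0.2866 -2.0574]
contact_force [ 0.4494 -0.7215 -0.3544]
wrist_torque [ 0.0412 -0.0111 -0.0107]
opening 0.07
```

{"fn": "arm_command", "kwargs": {
  "plan": [
    [[0.01,-0.004,0.003,0,-0.4,-0.5,0.07],[0.01,0,0,0,0,0,0.07],[0.01,0,0,0,0,0,0.07],[0,0,0,0,0,0,0.07]]
  ]
}}

```text
t: 3.43
tool_pos: [0.4792, -0.2983, 0.1062]
tool_rot: [2.073, 0.287, -2.059]
contact_force: [-0.4, -0.6, 0.0]
opening: 0.0697
```

```bash
python3 - <<'E'
from h import *
delta([.475,-.2965,.101],106.3)
E
```

```text
shift mm [ 5.1 -2.9  3.5] tilt deg [ 0.5  -0.32]
yaw now -73.75 turn x -0.05
shift after turn [ 5.1 -2.9  3.5]
```

{"fn": "arm_command", "kwargs": {
  "plan": [
    [[0.003,-0.003,0.002,0,-0.3,-0.5,0.07],[0,0,0,0,0,0,0.07],[0,0,0,0,0,0,0.025],[0,0,0,0,0,0,0.015],[0,0,0,0,0,0,0.015],[0,0,0,0,0,0,0.015],[0,0,0,0,0,0,0.015],[0,0,0,0,0,0,0.015]]
  ],
  "squeeze": 90
}}

```text
t: 4.1
tool_pos: [0.4755, -0.295, 0.1008]
tool_rot: [2.068, 0.299, -2.073]
contact_force: [0.4, 0.7, -2.0]
opening: 0.025
```

```bash
python3 - <<'E'
from h import *
st();delta([.475,-.2965,.101],106.3)
E
```

```text
t 4.1
q [-6.8860e-01  1.7800e-02  1.8755e+00  5.0000e-04  1.2524e+00  5.9830e-01]
tool_pos [ 0.4755 -0.295   0.1008]
tool_rot [ 2.0682  0.2993 -2.0732]
contact_force [ 0.3546  0.684  -1.9644]
wrist_torque [-0.0799 -0.0036  0.0185]
opening 0.025
shift mm [-0.2  1.3  0.9] tilt deg [-0.21  0.11]
yaw now -73.74 turn x -0.04
shift after turn [-0.2  1.3  0.9]
```

{"fn": "arm_command", "kwargs": {
  "plan": [
    [[-0.015,0,0,0,0,0,0.015],[-0.035,0,0,0,0,0,0.015],[-0.035,0,0,0,0,0,0.015],[-0.035,0,0,0,0,0,0.015],[-0.035,0,0,0,0,0,0.015],[-0.015,0,0,0,0,0,0.015],[0,0,0,0,0,0,0.015]]
  ]
}}

```text
t: 4.68
tool_pos: [0.4708, -0.2915, 0.2653]
tool_rot: [2.059, 0.319, -2.098]
contact_force: [0.6, -0.2, -4.6]
opening: 0.025
```

```bash
python3 - <<'E'
from h import *
st();delta([.530,.003,.28],91.2)
E
```

```text
t 4.6833
q [-6.8890e-01 -1.1660e-01  1.7221e+00  3.0000e-04  1.5643e+00  5.9840e-01]
tool_pos [ 0.4708 -0.2915  0.2653]
tool_rot [ 2.0585  0.3186 -2.098 ]
contact_force [ 0.6375 -0.2407 -4.6242]
wrist_torque [-0.0783 -0.1097 -0.0416]
opening 0.025
shift mm [ -10.6 -266.5 -139. ] tilt deg [-1.35  0.9 ]
yaw now -73.77 turn x 15.03
shift after turn [ -10.6 -293.4  -65.1]
```

{"fn": "arm_command", "kwargs": {
  "plan": [
    [[-0.005,0,0,5,0.9,1.3,0.015],[-0.005,0,0,5,0,0,0.015],[0,0,0,5,0,0,0.015],[0,-0.02,-0.005,0,0,0,0.015],[0,-0.035,-0.008,0,0,0,0.015],[0,-0.035,-0.008,0,0,0,0.015],[0,-0.035,-0.008,0,0,0,0.015],[0,-0.035,-0.008,0,0,0,0.015],[0,-0.035,-0.008,0,0,0,0.015],[0,-0.035,-0.008,0,0,0,0.015],[0,-0.035,-0.008,0,0,0,0.015],[0,-0.015,-0.005,0,0,0,0.015],[0,0,0,0,0,0,0.015],[0,0,0,0,0,0,0.015]]
  ]
}}

```text
t: 5.85
tool_pos: [0.5247, 0.0043, 0.2407]
tool_rot: [-2.167, -0.019, 2.263]
contact_force: [-0.7, 0.4, -5.1]
opening: 0.0252
```

```bash
python3 - <<'E'
from h import *
st();delta([.530,.003,.28],91.2)
save("wrist","w3")
for s in (1,-1):
  for t in (1,-1): print(s,t,w2px("wrist",[.553+s*.055,.003+t*.085,.105]).round(0))
E
```

```text
t 5.85
q [-0.1383 -0.1648  1.8066  0.0085  1.5445  1.4294]
tool_pos [0.5247 0.0043 0.2407]
tool_rot [-2.1671 -0.0193  2.2627]
contact_force [-0.7179  0.3553 -5.1421]
wrist_torque [-0.0765 -0.0365 -0.0745]
opening 0.0252
shift mm [-39.6   0.7  -3.6] tilt deg [-0.84  2.47]
yaw now -89.86 turn x -1.06
shift after turn [-39.6   0.8  -3.6]
1 1 [208. 105.]
1 -1 [451. 105.]
-1 1 [221. 252.]
-1 -1 [436. 254.]
```

View pics/w3.png

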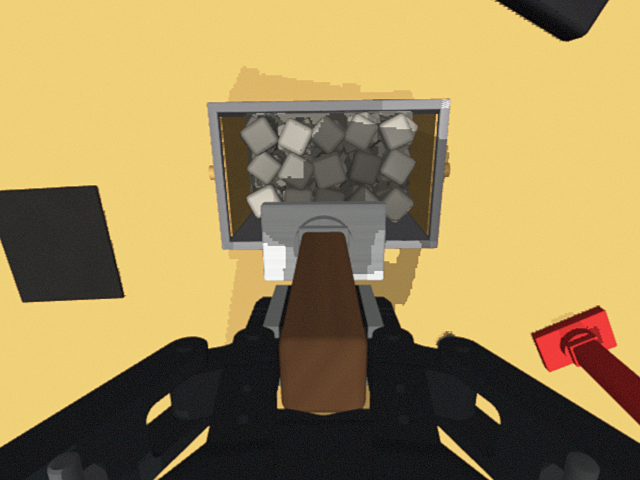

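```bash
cat >> h.py <<'E'
from scipy.optimize import least_squares
def fitrect(cam,px,hx,hy,z,x0):
    "px order (+x+y),(+x-y),(-x+y),(-x-y)"
    W=np.array([px2w(cam,u,v,z)[:2] for u,v in px])
    L=np.array([[hx,hy],[hx,-hy],[-hx,hy],[-hx,-hy]])
    f=lambda p:(p[:2]+L@np.array([[np.cos(p[2]),np.sin(p[2])],[-np.sin(p[2]),np.cos(p[2])]])-W).ravel()
    r=least_squares(f,x0); print("c",r.x[:2].round(4),"yaw",np.degrees(r.x[2]).round(2),"res mm",(r.fun*1000).round(1)); return r.x
E
python3 - <<'E'
from h import *
fitrect("wrist",[(208,103),(450,99),(222,249),(437,247)],.055,.085,.105,[.553,0,0])
o=ctrl.get_obs(); M=R.from_rotvec(o["tool_rot"]).as_matrix()
# foot: plane at tool x = 0.089
c=calibration("wrist"); H=np.array(c["hand_eye"])
for name,px in (("foot",[(262,204),(386,203),(264,281),(383,279)]),):
    P=[]
    for u,v in px:
        d=H[:3,:3]@np.array([(u-c["cx"])/c["fx"],(v-c["cy"])/c["fy"],1]); P.append((H[:3,3]+d*(.089-H[0,3])/d[0])*1000)
    P=np.array(P); print(P.round(1),P.mean(0).round(1))
print((np.array(o["tool_pos"])+M@[.101,0,0]).round(4))
im=cv2.imread("pics/top0.png")
E
```

```text
c [0.5563 0.0028] yaw 0.92 res mm [ 0.8  1.1  0.5 -0.6 -0.5  0.1 -0.8 -0.5]
[[ 89.  -39.4 -27.4]
 [ 89.   39.2 -28.2]
 [ 89.  -40.4  25. ]
 [ 89.   39.6  23.5]] [89.  -0.2 -1.8]
[0.5199 0.0056 0.1393]
```

```bash
cat >> h.py <<'E'
def foot(a,b,z,cell=(.5563,.0028,.92)):
    "shift to put foot centre at box (a,b) mm, underside world z"
    y=np.radians(cell[2]); w=np.array(cell[:2])+np.array([[np.cos(y),-np.sin(y)],[np.sin(y),np.cos(y)]])@np.array([a,b])/1000
    o=ctrl.get_obs(); M=R.from_rotvec(o["tool_rot"]).as_matrix(); F=o["tool_pos"]+M@[.101,0,-.0018]
    L=np.array([[np.cos(y),np.sin(y)],[-np.sin(y),np.cos(y)]])@(F[:2]-cell[:2])*1000
    print("foot in box mm",L.round(1),"z",(F[2]*1000).round(1),"F",np.round(o["contact_force"],1),"T",np.round(o["wrist_torque"],2),"t",round(o["t"],2))
    print("err rot [x y z] deg",round(np.degrees(np.arctan2(M[1,1],M[0,1]))+90-cell[2],2),np.degrees(M[2,2]).round(2),-np.degrees(M[2,1]).round(2))
    delta(np.array([*w,z])-[.0018*np.cos(y),.0018*np.sin(y),-.101])
E
python3 -c "
from h import *
foot(-18,-34,.12)"
```

```text
foot in box mm [-34.5   3.3] z 139.3 F [ 0.3  1.2 -5. ] T [ 0.   -0.15  0.04] t 5.9
err rot [x y z] deg -0.83 2.52 0.88
shift mm [ 18.1  35.9 -13.4] tilt deg [-0.88  2.52]
```

{"fn": "arm_command", "kwargs": {
  "plan": [
    [[0,0.018,-0.007,-0.8,2.4,0.8,0.015],[0,0.018,-0.007,0,0,0,0.015],[0,0,0,0,0,0,0.015],[0,0,0,0,0,0,0.015]]
  ]
}}

```text
t: 6.23
tool_pos: [0.5363, -0.0366, 0.2346]
tool_rot: [2.207, 0.015, -2.224]
contact_force: [0.1, -0.8, -5.4]
opening: 0.0246
```

```bash
python3 -c "
from h import *
foot(-18,-34,.12)"
```

```text
foot in box mm [-19.7 -38.9] z 133.6 F [ 0.1 -0.8 -5.4] T [ 0.03 -0.02  0.02] t 6.23
err rot [x y z] deg -0.2 0.46 0.05
shift mm [13.6 -5.  -0.9] tilt deg [-0.05  0.46]
```

{"fn": "arm_command", "kwargs": {
  "plan": [
    [[0,-0.004,-0.001,-0.2,0.4,0,0.015],[0,0,0,0,0,0,0.015],[0.01,0,0,0,0,0,0.015],[0.01,0,0,0,0,0,0.015],[0,0,0,0,0,0,0.015]]
  ]
}}

```text
t: 6.65
tool_pos: [0.536, -0.0335, 0.2118]
tool_rot: [2.213, 0.016, -2.218]
contact_force: [-1.0, 0.1, -4.8]
opening: 0.025
```

```bash
python3 -c "
from h import *
foot(-18,-34,.10)"
```

```text
foot in box mm [-19.3 -35.9] z 110.8 F [-1.   0.1 -4.8] T [-0.01  0.12  0.02] t 6.65
err rot [x y z] deg -0.18 0.11 0.08
shift mm [10.8 -2.  -1.1] tilt deg [-0.08  0.11]
```

{"fn": "arm_command", "kwargs": {
  "plan": [
    [[0.004,-0.001,-0.001,0,0,0,0.015],[0.004,-0.001,0,0,0,0,0.015],[0.004,0,0,0,0,0,0.015],[0.003,0,0,0,0,0,0.015],[0.003,0,0,0,0,0,0.015]]
  ]
}}

```text
t: 7.07
tool_pos: [0.5365, -0.0303, 0.191]
tool_rot: [2.211, 0.018, -2.219]
contact_force: [0.3, 0.3, -3.7]
opening: 0.0252
```

{"fn": "arm_command", "kwargs": {
  "plan": [
    [[0.003,0,0,0,0,0,0.015],[0.003,0,0,0,0,0,0.015]]
  ]
}}

```text
t: 7.23
tool_pos: [0.5366, -0.0302, 0.1844]
tool_rot: [2.211, 0.018, -2.219]
contact_force: [-0.1, -0.6, -3.7]
opening: 0.0252
```

{"fn": "arm_command", "kwargs": {
  "plan": [
    [[0.003,0,0,0,0,0,0.015],[0.003,0,0,0,0,0,0.015]]
  ]
}}

```text
t: 7.4
tool_pos: [0.5368, -0.0303, 0.178]
tool_rot: [2.212, 0.018, -2.218]
contact_force: [-0.7, -0.2, -4.9]
opening: 0.0251
```

```bash
python3 -c "
from h import *
foot(-18,-34,.08)"
```

```text
foot in box mm [-18.6 -32.6] z 77.0 F [-0.7 -0.2 -4.9] T [0.03 0.01 0.04] t 7.4
err rot [x y z] deg -0.09 0.16 0.09
shift mm [-3.   1.3 -0.3] tilt deg [-0.09  0.16]
```

{"fn": "arm_command", "kwargs": {
  "plan": [
    [[0.003,0,0,0,0,0,0.015],[0.002,0,0,0,0,0,0.015]]
  ]
}}

```text
t: 7.57
tool_pos: [0.5367, -0.0303, 0.1723]
tool_rot: [2.212, 0.018, -2.218]
contact_force: [-0.0, 0.9, -3.7]
opening: 0.0251
```

{"fn": "arm_command", "kwargs": {
  "plan": [
    [[0.0025,0,0,0,0,0,0.015],[0.002,0,0,0,0,0,0.015]]
  ]
}}

```text
t: 7.73
tool_pos: [0.5368, -0.0304, 0.1674]
tool_rot: [2.212, 0.018, -2.218]
contact_force: [-0.2, -0.3, -4.0]
opening: 0.0249
```

{"fn": "arm_command", "kwargs": {
  "plan": [
    [[0.0025,0,0,0,0,0,0.015],[0.002,0,0,0,0,0,0.015]]
  ]
}}

```text
t: 7.9
tool_pos: [0.537, -0.0304, 0.1634]
tool_rot: [2.212, 0.018, -2.218]
contact_force: [-1.6, -0.2, 1.6]
opening: 0.025
```

{"fn": "arm_command", "kwargs": {
  "plan": [
    [[0.002,0,0,0,0,0,0.015],[0.002,0,0,0,0,0,0.015]]
  ]
}}

```text
t: 8.07
tool_pos: [0.5373, -0.0304, 0.1609]
tool_rot: [2.213, 0.018, -2.217]
contact_force: [-2.7, 0.6, 3.0]
opening: 0.0249
```

{"fn": "arm_command", "kwargs": {
  "plan": [
    [[0.002,0,0,0,0,0,0.015],[0.002,0,0,0,0,0,0.015]]
  ]
}}

```text
t: 8.23
tool_pos: [0.5373, -0.0304, 0.1584]
tool_rot: [2.212, 0.018, -2.217]
contact_force: [-3.6, 0.1, 3.0]
opening: 0.025
```

```bash
python3 -c "
from h import *
foot(-18,-34,.05)"
```

```text
foot in box mm [-17.9 -32.8] z 57.4 F [-3.6  0.1  3. ] T [0.18 0.89 0.05] t 8.23
err rot [x y z] deg -0.09 0.13 0.08
shift mm [7.4 1.1 0.3] tilt deg [-0.08  0.13]
```

{"fn": "arm_command", "kwargs": {
  "plan": [
    [[0.0025,0,0,0,0,0,0.015],[0.0025,0,0,0,0,0,0.015]]
  ]
}}

```text
t: 8.4
tool_pos: [0.5375, -0.0305, 0.1549]
tool_rot: [2.212, 0.018, -2.217]
contact_force: [-4.2, 1.1, 7.4]
opening: 0.0251
```

{"fn": "arm_command", "kwargs": {
  "plan": [
    [[0.0025,0,0,0,0,0,0.015],[0.0025,0,0,0,0,0,0.015]]
  ]
}}

```text
t: 8.57
tool_pos: [0.538, -0.0305, 0.1533]
tool_rot: [2.212, 0.018, -2.216]
contact_force: [-7.7, 2.4, 18.4]
opening: 0.025
```

```bash
python3 -c "
from h import *
foot(-18,-34,.05)"
```

```text
foot in box mm [-17.2 -32.9] z 52.3 F [-7.7  2.4 18.4] T [0.5  2.25 0.1 ] t 8.57
err rot [x y z] deg -0.06 0.11 0.06
shift mm [2.3 1.  1. ] tilt deg [-0.06  0.11]
```

{"fn": "arm_command", "kwargs": {
  "plan": [
    [[0.0018,0,0.0005,0,0,0,0.015]]
  ]
}}

```text
t: 8.65
tool_pos: [0.5378, -0.0305, 0.1534]
tool_rot: [2.213, 0.018, -2.216]
contact_force: [-5.5, 0.9, 6.9]
opening: 0.025
```

{"fn": "arm_command", "kwargs": {
  "plan": [
    [[0.0018,0,0.0005,0,0,0,0.015]]
  ]
}}

```text
t: 8.73
tool_pos: [0.5377, -0.0305, 0.1534]
tool_rot: [2.213, 0.018, -2.215]
contact_force: [-4.9, 1.1, 7.8]
opening: 0.025
```

{"fn": "arm_command", "kwargs": {
  "plan": [
    [[0.0026,0,0,0,0,0,0.015]]
  ]
}}

```text
t: 8.82
tool_pos: [0.5381, -0.0306, 0.1534]
tool_rot: [2.214, 0.018, -2.214]
contact_force: [-8.1, 1.7, 15.2]
opening: 0.0247
```

{"fn": "arm_command", "kwargs": {
  "plan": [
    [[0.003,0,0,0,0,0,0.015]]
  ]
}}

```text
t: 8.9
tool_pos: [0.5383, -0.0306, 0.1534]
tool_rot: [2.213, 0.019, -2.215]
contact_force: [-9.0, 0.6, 17.6]
opening: 0.025
```

```bash
python3 -c "
from h import *
foot(-18,34,.05)"
```

```text
foot in box mm [-16.8 -33. ] z 52.4 F [-9.   0.6 17.6] T [0.55 2.5  0.07] t 8.9
err rot [x y z] deg -0.01 0.04 0.06
shift mm [  2.4 -67.1   1.3] tilt deg [-0.06  0.04]
```

{"fn": "arm_command", "kwargs": {
  "plan": [
    [[-0.012,0,0,0,0,0,0.015],[-0.024,0,0,0,0,0,0.015],[-0.024,0,0,0,0,0,0.015],[0,0,0,0,0,0,0.015],[0,-0.022,0,0,0,0,0.015],[0,-0.022,0,0,0,0,0.015],[0,-0.018,0,0,0,0,0.015],[0,0,0,0,0,0,0.015],[0,0,0,0,0,0,0.015]]
  ]
}}

```text
t: 9.65
tool_pos: [0.5372, 0.0326, 0.2017]
tool_rot: [2.215, 0.015, -2.215]
contact_force: [-0.3, -0.5, -4.4]
opening: 0.0252
```

```bash
python3 -c "
from h import *
foot(-18,34,.1)"
```

```text
foot in box mm [-16.8  30.1] z 100.7 F [-0.3 -0.5 -4.4] T [ 0.03 -0.04 -0.02] t 9.65
err rot [x y z] deg -0.18 -0.0 0.02
shift mm [ 0.7 -3.9  1.2] tilt deg [-0.02 -0.  ]
```

{"fn": "arm_command", "kwargs": {
  "plan": [
    [[0,-0.003,0.001,-0.2,0,0,0.015],[0.005,0,0,0,0,0,0.015],[0.006,0,0,0,0,0,0.015],[0.006,0,0,0,0,0,0.015],[0.004,0,0,0,0,0,0.015],[0.003,0,0,0,0,0,0.015]]
  ]
}}

```text
t: 10.15
tool_pos: [0.5348, 0.0337, 0.1703]
tool_rot: [2.21, 0.015, -2.219]
contact_force: [-0.4, -0.2, -4.4]
opening: 0.0251
```

{"fn": "arm_command", "kwargs": {
  "plan": [
    [[0.0025,0,0,0,0,0,0.015],[0.0025,0,0,0,0,0,0.015]]
  ]
}}

```text
t: 10.32
tool_pos: [0.5346, 0.0333, 0.1642]
tool_rot: [2.209, 0.015, -2.22]
contact_force: [0.1, 1.0, -1.2]
opening: 0.0253
```

{"fn": "arm_command", "kwargs": {
  "plan": [
    [[0.0025,0,0,0,0,0,0.015],[0.0025,0,0,0,0,0,0.015]]
  ]
}}

```text
t: 10.48
tool_pos: [0.535, 0.0333, 0.1605]
tool_rot: [2.21, 0.015, -2.22]
contact_force: [-2.9, 0.4, 1.3]
opening: 0.0252
```

```bash
python3 -c "
from h import *
foot(-18,34,.052)"
```

```text
foot in box mm [-19.5  30.9] z 59.5 F [-2.9  0.4  1.3] T [0.16 0.72 0.1 ] t 10.48
err rot [x y z] deg -0.16 0.24 0.03
shift mm [ 7.5 -3.2 -1.1] tilt deg [-0.03  0.24]
```

{"fn": "arm_command", "kwargs": {
  "plan": [
    [[0.0025,0,0,0,0,0,0.015],[0.0025,0,0,0,0,0,0.015]]
  ]
}}

```text
t: 10.65
tool_pos: [0.535, 0.0333, 0.1568]
tool_rot: [2.21, 0.015, -2.22]
contact_force: [-2.9, 0.1, 1.0]
opening: 0.0251
```

{"fn": "arm_command", "kwargs": {
  "plan": [
    [[0.0025,0,0,0,0,0,0.015],[0.0025,0,0,0,0,0,0.015]]
  ]
}}

```text
t: 10.82
tool_pos: [0.5354, 0.0333, 0.1534]
tool_rot: [2.211, 0.015, -2.219]
contact_force: [-6.8, 0.1, 15.0]
opening: 0.0253
```

{"fn": "arm_command", "kwargs": {
  "plan": [
    [[0.0025,0,0,0,0,0,0.015],[0.0025,0,0,0,0,0,0.015]]
  ]
}}

```text
t: 10.98
tool_pos: [0.536, 0.0333, 0.1534]
tool_rot: [2.21, 0.015, -2.218]
contact_force: [-8.3, -0.1, 11.3]
opening: 0.0247
```

```bash
python3 -c "
from h import *
foot(-18,34,.052)"
```

```text
foot in box mm [-18.4  30.8] z 52.4 F [-8.3 -0.1 11.3] T [ 0.21  1.95 -0.02] t 10.98
err rot [x y z] deg -0.12 0.21 -0.01
shift mm [ 0.4 -3.2 -0. ] tilt deg [0.01 0.21]
```

{"fn": "arm_command", "kwargs": {
  "plan": [
    [[0.003,0,0,0,0,0,0.015],[-0.012,0,0,0,0,0,0.015],[-0.024,0,0,0,0,0,0.015],[-0.024,0,0,0,0,0,0.015],[-0.005,0,0,0,0,0,0.015],[0,-0.002,-0.017,0,0,0,0.015],[0,0,-0.017,0,0,0,0.015],[0,0,0,0,0,0,0.015],[0,0,0,0,0,0,0.015]]
  ]
}}

```text
t: 11.73
tool_pos: [0.5721, 0.0354, 0.2129]
tool_rot: [2.214, 0.013, -2.213]
contact_force: [-0.2, 0.1, -4.4]
opening: 0.025
```

```bash
python3 -c "
from h import *
foot(18,34,.07)"
```

```text
foot in box mm [18.1 32.2] z 111.9 F [-0.2  0.1 -4.4] T [0.04 0.01 0.03] t 11.73
err rot [x y z] deg -0.14 -0.01 -0.13
shift mm [41.9 -1.7  0.1] tilt deg [ 0.13 -0.01]
```

{"fn": "arm_command", "kwargs": {
  "plan": [
    [[0.005,-0.001,-0.001,0,0,0,0.015],[0.006,0,0,0,0,0,0.015],[0.007,0,0,0,0,0,0.015],[0.007,0,0,0,0,0,0.015],[0.006,0,0,0,0,0,0.015],[0.004,0,0,0,0,0,0.015],[0.003,0,0,0,0,0,0.015]]
  ]
}}

```text
t: 12.32
tool_pos: [0.5691, 0.0365, 0.1654]
tool_rot: [2.206, 0.013, -2.221]
contact_force: [-0.1, 0.4, -3.5]
opening: 0.0252
```

{"fn": "arm_command", "kwargs": {
  "plan": [
    [[0.0025,0,0,0,0,0,0.015],[0.0025,0,0,0,0,0,0.015],[0.0025,0,0,0,0,0,0.015]]
  ]
}}

```text
t: 12.57
tool_pos: [0.5693, 0.0365, 0.159]
tool_rot: [2.206, 0.013, -2.221]
contact_force: [-2.0, 0.2, 0.9]
opening: 0.0252
```

```bash
python3 -c "
from h import *
foot(18,34,.052)"
```

```text
foot in box mm [14.7 33.3] z 58.0 F [-2.   0.2  0.9] T [0.05 0.7  0.01] t 12.57
err rot [x y z] deg -0.15 0.37 -0.11
shift mm [ 5.9 -0.5 -2.7] tilt deg [0.11 0.37]
```

{"fn": "arm_command", "kwargs": {
  "plan": [
    [[0.0025,0,-0.0003,0,0.1,0,0.015],[0.0025,0,-0.0003,0,0.1,0,0.015]]
  ]
}}

```text
t: 12.73
tool_pos: [0.5701, 0.0364, 0.1555]
tool_rot: [2.211, 0.012, -2.216]
contact_force: [-3.5, 0.0, 1.0]
opening: 0.025
```

{"fn": "arm_command", "kwargs": {
  "plan": [
    [[0.0025,0,0,0,0,0,0.015],[0.0025,0,0,0,0,0,0.015]]
  ]
}}

```text
t: 12.9
tool_pos: [0.5708, 0.0363, 0.1534]
tool_rot: [2.212, 0.012, -2.215]
contact_force: [-8.5, -0.4, 17.7]
opening: 0.025
```

{"fn": "arm_command", "kwargs": {
  "plan": [
    [[0.0027,0,0,0,0,0,0.015],[0.0029,0,0,0,0,0,0.015]]
  ]
}}

```text
t: 13.07
tool_pos: [0.5715, 0.0363, 0.1534]
tool_rot: [2.212, 0.013, -2.214]
contact_force: [-7.6, -0.7, 11.7]
opening: 0.0247
```

```bash
python3 -c "
from h import *
foot(18,-34,.112)"
```

```text
foot in box mm [17.5 33. ] z 52.4 F [-7.6 -0.7 11.7] T [0.17 1.88 0.09] t 13.07
err rot [x y z] deg -0.11 0.04 -0.15
shift mm [-59.4  67.4  -0.5] tilt deg [0.15 0.04]
```

Same level again. Last corner.

{"fn": "arm_command", "kwargs": {
  "plan": [
    [[-0.012,0,0,0,0,0,0.015],[-0.024,0,0,0,0,0,0.015],[-0.024,0,0,0,0,0,0.015],[-0.005,0,0,0,0,0,0.015],[0,0.022,0,0,0,0,0.015],[0,0.022,0,0,0,0,0.015],[0,0.018,0,0,0,0,0.015],[0,0,0,0,0,0,0.015],[0,0,0,0,0,0,0.015]]
  ]
}}

```text
t: 13.82
tool_pos: [0.5735, -0.0271, 0.2122]
tool_rot: [2.216, 0.016, -2.208]
contact_force: [0.4, -0.0, -4.1]
opening: 0.0249
```

```bash
python3 -c "
from h import *
foot(18,-34,.07)"
```

```text
foot in box mm [ 18.9 -30.3] z 111.2 F [ 0.4 -0.  -4.1] T [ 0.01 -0.05 -0.04] t 13.82
err rot [x y z] deg 0.0 -0.2 -0.11
shift mm [41.2  3.8  0.7] tilt deg [ 0.11 -0.2 ]
```

{"fn": "arm_command", "kwargs": {
  "plan": [
    [[0.005,0.003,-0.001,0,0,0,0.015],[0.006,0,0,0,0,0,0.015],[0.007,0,0,0,0,0,0.015],[0.007,0,0,0,0,0,0.015],[0.006,0,0,0,0,0,0.015],[0.004,0,0,0,0,0,0.015],[0.003,0,0,0,0,0,0.015]]
  ]
}}

```text
t: 14.4
tool_pos: [0.5734, -0.0274, 0.1656]
tool_rot: [2.211, 0.021, -2.213]
contact_force: [1.3, -0.2, -3.8]
opening: 0.0249
```

{"fn": "arm_command", "kwargs": {
  "plan": [
    [[0.0025,0,0,0,0,0,0.015],[0.0025,0,0,0,0,0,0.015],[0.0025,0,0,0,0,0,0.015]]
  ]
}}

```text
t: 14.65
tool_pos: [0.5736, -0.0273, 0.1579]
tool_rot: [2.211, 0.021, -2.212]
contact_force: [-1.3, -0.8, -0.8]
opening: 0.0251
```

{"fn": "arm_command", "kwargs": {
  "plan": [
    [[0.0025,0,0,0,0.1,0,0.015],[0.0025,0,0,0,0.1,0,0.015]]
  ]
}}

```text
t: 14.82
tool_pos: [0.5737, -0.0273, 0.154]
tool_rot: [2.215, 0.021, -2.208]
contact_force: [-2.2, -0.2, -0.6]
opening: 0.0249
```

{"fn": "arm_command", "kwargs": {
  "plan": [
    [[0.0025,0,0,0,0,0,0.015],[0.0025,0,0,0,0,0,0.015]]
  ]
}}

```text
t: 14.98
tool_pos: [0.5745, -0.0275, 0.1534]
tool_rot: [2.216, 0.021, -2.206]
contact_force: [-7.0, 1.2, 9.6]
opening: 0.025
```

```bash
python3 -c "
from h import *
foot(18,-34,.052)"
```

```text
foot in box mm [ 20.  -30.6] z 52.4 F [-7.   1.2  9.6] T [ 0.34  1.93 -0.02] t 14.98
err rot [x y z] deg 0.21 -0.25 -0.05
shift mm [0.4 3.4 1.6] tilt deg [ 0.05 -0.25]
```

{"fn": "arm_command", "kwargs": {
  "plan": [
    [[0.003,0,0.0005,0,0,0,0.015],[0.003,0,0.0005,0,0,0,0.015],[-0.012,0,0,0,0,0,0.015],[-0.024,0,0,0,0,0,0.015],[-0.03,0,0,0,0,0,0.015],[-0.03,0,0,0,0,0,0.015],[-0.005,-0.01,0.02,0,0,0,0.015],[0,-0.01,0.03,0,0,0,0.015],[0,0,0.03,0,0,0,0.015],[0,0,0.02,0,0,0,0.015],[0,0,0,0,0,0,0.015],[0,0,0,0,0,0,0.015]]
  ]
}}

```text
t: 15.98
tool_pos: [0.4721, -0.0085, 0.2565]
tool_rot: [2.23, 0.022, -2.194]
contact_force: [-0.3, -0.6, -4.5]
opening: 0.0249
```

```bash
python3 - <<'E'
from h import *
st()
foot(0,0,.12)
a=save("wrist","w4")[:,:,::-1]; o=cv2.imread("pics/w3.png")
cv2.imwrite("pics/c4.png",a)
print("mat corners",[w2px("wrist",[*p,.004]).round() .tolist() for p in [(.461,.298)]])
E
```

```text
t 15.9833
q [-0.178  -0.3521  1.9337  0.0037  1.5444  1.3731]
tool_pos [ 0.4721 -0.0085  0.2565]
tool_rot [ 2.2296  0.0225 -2.1941]
contact_force [-0.2909 -0.5907 -4.547 ]
wrist_torque [-0.0219  0.0795  0.0229]
opening 0.0249
foot in box mm [-81.   -9.9] z 155.5 F [-0.3 -0.6 -4.5] T [-0.02  0.08  0.02] t 15.98
err rot [x y z] deg 0.21 -0.92 0.03
shift mm [ 36.8  -9.6 -82. ] tilt deg [-0.03 -0.92]
mat corners [[41.0, 209.0]]
```

View pics/c4.png

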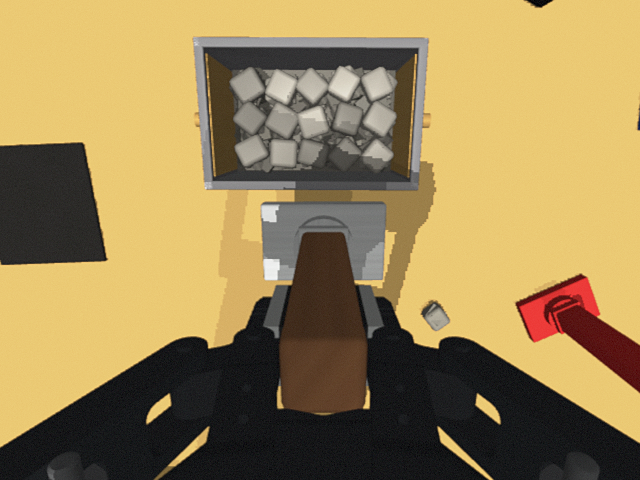

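{"fn": "arm_command", "kwargs": {
  "plan": [
    [[0,-0.015,0.002,0,-0.9,0,0.015],[0,-0.034,0.002,0,0,0,0.015],[0,-0.034,0.002,0,0,0,0.015],[0,-0.034,0.002,0,0,0,0.015],[0,-0.034,0.001,0,0,0,0.015],[0,-0.034,0.001,0,0,0,0.015],[0,-0.034,0.001,0,0,0,0.015],[0,-0.034,0.001,0,0,0,0.015],[0,-0.034,0.001,0,0,0,0.015],[0,-0.015,0,0,0,0,0.015],[0,0,0,0,0,0,0.015],[0,0,0,0,0,0,0.015]]
  ]
}}

```text
t: 17.03
tool_pos: [0.4633, 0.3097, 0.2508]
tool_rot: [2.218, 0.017, -2.212]
contact_force: [-0.1, -0.6, -5.0]
opening: 0.0249
```

```bash
python3 - <<'E'
from h import *
foot(0,0,.12); delta([.459,.299,.125])
E
```

```text
foot in box mm [-86.1 308.5] z 149.8 F [-0.1 -0.6 -5. ] T [ 0.02 -0.01 -0.01] t 17.03
err rot [x y z] deg -0.1 -0.14 0.08
shift mm [ 29.6 308.2 -86.8] tilt deg [-0.08 -0.14]
shift mm [125.7  10.8   4.7] tilt deg [-0.08 -0.14]
```

{"fn": "arm_command", "kwargs": {
  "plan": [
    [[0,0.01,0.004,0,0,0,0.015],[0.015,0,0,0,0,0,0.015],[0.025,0,0,0,0,0,0.015],[0.025,0,0,0,0,0,0.015],[0.025,0,0,0,0,0,0.015],[0.018,0,0,0,0,0,0.015],[0,0,0,0,0,0,0.015],[0,0,0,0,0,0,0.015]]
  ]
}}

```text
t: 17.7
tool_pos: [0.4642, 0.2889, 0.1399]
tool_rot: [2.226, 0.001, -2.211]
contact_force: [1.0, 0.1, -3.2]
opening: 0.0249
```

```bash
python3 - <<'E'
from h import *
foot(0,0,.12); delta([.459,.299,.105])
E
```

```text
foot in box mm [-85.  287.3] z 39.0 F [ 1.   0.1 -3.2] T [-0.   -0.03 -0.05] t 17.7
err rot [x y z] deg -0.72 -0.38 -0.14
shift mm [-79.8 286.7 -89.8] tilt deg [ 0.14 -0.38]
shift mm [ 34.9 -10.2   5.4] tilt deg [ 0.14 -0.38]
```

{"fn": "arm_command", "kwargs": {
  "plan": [
    [[0,-0.007,0.004,0,-0.4,-0.1,0.015],[0.006,0,0,0,0,0,0.015],[0.006,0,0,0,0,0,0.015],[0.006,0,0,0,0,0,0.015],[0.005,0,0,0,0,0,0.015],[0,0,0,0,0,0,0.015],[0,0,0,0,0,0,0.015]]
  ]
}}

```text
t: 18.28
tool_pos: [0.4638, 0.2964, 0.1214]
tool_rot: [-2.23, -0.005, 2.211]
contact_force: [0.7, -0.4, -4.1]
opening: 0.0252
```

```bash
python3 - <<'E'
from h import *
foot(0,0,.12); delta([.459,.299,.105])
E
```

```text
foot in box mm [-85.1 295.3] z 20.4 F [ 0.7 -0.4 -4.1] T [0.02 0.01 0.  ] t 18.28
err rot [x y z] deg -0.85 -0.48 0.19
shift mm [-99.8 293.4 -91.2] tilt deg [-0.19 -0.48]
shift mm [16.3 -2.6  4.9] tilt deg [-0.19 -0.48]
```

{"fn": "arm_command", "kwargs": {
  "plan": [
    [[0.003,0,0.003,0,-0.5,0.2,0.015],[0.004,0,0,0,0,0,0.015],[0.003,0,0,0,0,0,0.015],[0.003,0,0,0,0,0,0.015]]
  ]
}}

```text
t: 18.62
tool_pos: [0.4613, 0.297, 0.1086]
tool_rot: [2.222, 0.002, -2.22]
contact_force: [-0.1, -0.5, -4.5]
opening: 0.0249
```

{"fn": "arm_command", "kwargs": {
  "plan": [
    [[0.002,0,0,0,0,0,0.015],[0.001,0,0,0,0,0,0.015]]
  ]
}}

```text
t: 18.78
tool_pos: [0.4611, 0.2968, 0.1048]
tool_rot: [2.221, 0.002, -2.22]
contact_force: [0.7, -1.8, 1.4]
opening: 0.0248
```

```bash
python3 - <<'E'
from h import *
foot(0,0,.12); delta([.459,.299,.105])
E
```

```text
foot in box mm [-88.6 295.5] z 3.8 F [ 0.7 -1.8  1.4] T [-0.2   0.22  0.08] t 18.78
err rot [x y z] deg -0.82 -0.02 -0.01
shift mm [-116.1  294.2  -92.9] tilt deg [ 0.01 -0.02]
shift mm [-0.2 -2.2  2.1] tilt deg [ 0.01 -0.02]
```

Touching the mat, upright. Release gently and retreat straight up.

{"fn": "arm_command", "kwargs": {
  "plan": [
    [[0,0,0,0,0,0,0.03],[0,0,0,0,0,0,0.04],[0,0,0,0,0,0,0.055],[0,0,0,0,0,0,0.07],[0,0,0,0,0,0,0.07],[0,0,0,0,0,0,0.07]]
  ],
  "squeeze": 20
}}

```text
t: 19.28
tool_pos: [0.4648, 0.2985, 0.1098]
tool_rot: [-2.23, -0.006, 2.21]
contact_force: [0.2, -0.6, -0.5]
opening: 0.0697
```

{"fn": "arm_command", "kwargs": {
  "plan": [
    [[-0.01,0,0,0,0,0,0.07],[-0.02,0,0,0,0,0,0.07],[-0.03,0,0,0,0,0,0.07],[-0.03,0,0,0,0,0,0.07],[-0.03,0,0,0,0,0,0.07],[-0.03,0,0,0,0,0,0.07],[-0.01,0,0,0,0,0,0.07],[0,0,0,0,0,0,0.07],[0,0,0,0,0,0,0.07]]
  ]
}}

```text
t: 20.03
tool_pos: [0.4623, 0.2974, 0.2812]
tool_rot: [-2.231, -0.007, 2.21]
contact_force: [0.0, -1.2, -0.7]
opening: 0.0701
```

```bash
python3 - <<'E'
from h import *
st()
a=save("scene","s9"); b=save("wrist","w9")
cv2.imwrite("pics/c9.png",np.hstack([cv2.resize(a[200:400,260:540],(400,286)),cv2.resize(b,(400,286))])[:,:,::-1])
for d in mark_of("scene","tamper")[:4]: print(round(d["conf"],2),tow("scene",d["at"]).round(4))
for d in mark_of("scene","mat")[:2]: print("mat",round(d["conf"],2),tow("scene",d["at"]).round(4))
E
```

```text
t 20.0333
q [ 4.3630e-01 -1.5950e-01  1.7346e+00 -2.0000e-04  1.5562e+00  2.0054e+00]
tool_pos [0.4623 0.2974 0.2812]
tool_rot [-2.2306 -0.0066  2.2097]
contact_force [ 0.0299 -1.1645 -0.7334]
wrist_torque [-0.0164  0.0588 -0.001 ]
opening 0.0701
0.92 [ 0.4088 -0.4186  0.0013]
0.91 [ 0.3568 -0.2774  0.0004]
0.89 [0.4648 0.2987 0.0024]
0.64 [ 0.5858 -0.3664 -0.0033]
mat 0.58 [0.4621 0.2985 0.0005]
```

View pics/c9.png

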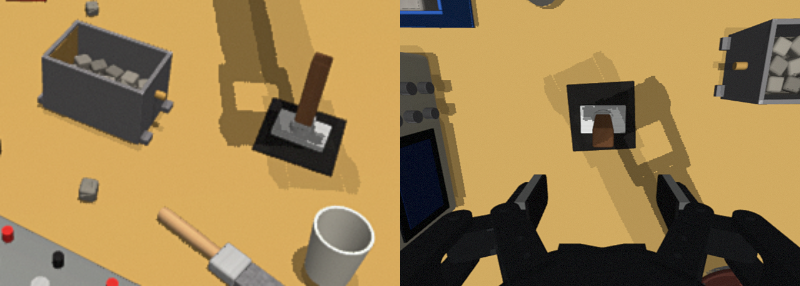

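```bash
python3 -c "
from station import finish_job; print(finish_job())"
```

```text
the job is handed in; nothing more can be done
None
```

I tamped the whole layer with the steel, wooden-handled tamper, stood it upright on the rubber mat, let go and handed the job in at about 20 s. No verdict was reported.

- **Stones:** I made four overlapping presses, one per quarter of the box. Each stopped dead at the same level, about 53 mm below the rim. The measured push at firm was about 15–23 N above the tamper's own weight; the final check rows of the last press and one row of the second press were not read back. A picture taken after the last press showed no proud stone. I did not measure each stone separately, so the evidence is the equal stop depth and that picture.
- **Side force:** Up to 9 N of side force showed during pressing, because the arm drifted slightly forward under load. The foot was out of true by less than about 0.4°.
- **Tamper:** After release it stands upright, about 3 mm from the mat's centre as the scene camera measured it. The gripper is open and about 13 cm clear above it.
- **Bystanders:** The arm never came near them, and those in the last pictures looked untouched. I did not remeasure their positions.

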